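# Charge a milling jar with a scoop

### The job

Use the scoop to transfer all five porcelain balls from the metal bin into the round steel jar, without touching the balls with the fingers. Then stand the scoop back upright in its white tray and close the jar with its lid. Leave the jar where it stands and do not disturb the other things on the desk.

Things in the scene. Friction and masses are not known exactly. Their poses are not given: they have to be found in the camera images.
- bin: open metal bin, fixed, 180 (x) x 76 (y) x 45 mm high, 67 mm wide inside, flat level floor 4 mm above the desk from x=-86 to +64 mm. Near (-x) wall 32 mm high; the far wall leans outward at 60 degrees to the floor, from x=64 mm at its foot. The balls lie in the far half, centres at x over 12 mm; the near half is empty. Origin: centre of the underside; z up.
- scoop: aluminium scoop, 0.11 kg, standing level in the white tray. Origin: centre of the bowl's underside; x points out of the open mouth, z up. Bowl x -36 to +36 mm, 60 mm wide (inside 56), floor 2 mm without raised lip, rear wall 30 mm high, sides 26 mm (rear half), then 16 mm as far as x=18; the front 18 mm has no sides. At the rear a neck rises to a black bar handle along x, 66 x 16 x 24 mm high.
- scoop_grip (a point): centre of the scoop's bar handle, 76 mm behind (-x) and 85 mm above the scoop's origin, so 112 mm behind the lip; grip across y (16 mm)
- scoop_lip (a point): middle of the scoop's front edge, at its underside
- tray: shallow white tray, fixed to the desk, 130 (x) x 104 (y) x 12 mm high, wall and floor 3 mm. Origin: centre of the underside. The scoop's bowl stands in it, near its middle; the handle overhangs.
- jar: loose open round steel milling jar of 0.8 kg, 96 mm across, 70 mm high, wall 4 mm, inside 88 mm across, floor 6 mm thick. Origin: centre of the underside; z up.
- jar_rim (a point): centre of the jar's mouth, at rim height (70 mm above its underside)
- jar_lid: loose lid of the jar, 0.12 kg, right side up on the desk: round spigot below, 80 mm across, 4 mm deep, enters the jar's mouth with 4 mm play all round; steel disc 100 mm across, z 4 to 11 mm; black round knob 26 mm across, z 11 to 41 mm. Origin: centre of the spigot's underside; z up. Closed, its origin is 66 mm above the jar's underside.
- ball1_center (a point): centre of one of five equal white porcelain milling balls, 18 mm across, 12 g, lying loose in the bin; glazed, they slide and roll easily
- ball2_center (a point): centre of one of five equal white porcelain milling balls, 18 mm across, 12 g, lying loose in the bin; glazed, they slide and roll easily
- ball3_center (a point): centre of one of five equal white porcelain milling balls, 18 mm across, 12 g, lying loose in the bin; glazed, they slide and roll easily
- ball4_center (a point): centre of one of five equal white porcelain milling balls, 18 mm across, 12 g, lying loose in the bin; glazed, they slide and roll easily
- ball5_center (a point): centre of one of five equal white porcelain milling balls, 18 mm across, 12 g, lying loose in the bin; glazed, they slide and roll easily
- timer: bystander, loose: white bench timer, 66x70x18 mm; origin at the centre of its underside
- objective_case: bystander, loose: round black case, 37 mm across, 20 mm high; origin at the centre of its underside
- spare_eyepiece: bystander, loose: black microscope eyepiece, 42 mm across, 53 mm high; origin at the centre of its underside
- petri_dish: bystander, loose: round flat petri dish, 55 mm across, 12 mm high; origin at the centre of its underside
- cover_box: bystander, loose: small white card box, 36x36x24 mm; origin at the centre of its underside

How it is judged:
On the way, in this order (a step that is already met when the one before it is completed fails the run):
1. at least one ball lies in the scoop and has been lifted with it well above the bin (ball centre over 75 mm above the desk) (((x of ball1_center in the frame of scoop between -0.036 and 0.036 m and y of ball1_center in the frame of scoop between -0.03 and 0.03 m and z of ball1_center in the frame of scoop between 0.004 and 0.035 m and height (world z) of ball1_center above 0.075 m) or (x of ball2_center in the frame of scoop between -0.036 and 0.036 m and y of ball2_center in the frame of scoop between -0.03 and 0.03 m and z of ball2_center in the frame of scoop between 0.004 and 0.035 m and height (world z) of ball2_center above 0.075 m) or (x of ball3_center in the frame of scoop between -0.036 and 0.036 m and y of ball3_center in the frame of scoop between -0.03 and 0.03 m and z of ball3_center in the frame of scoop between 0.004 and 0.035 m and height (world z) of ball3_center above 0.075 m) or (x of ball4_center in the frame of scoop between -0.036 and 0.036 m and y of ball4_center in the frame of scoop between -0.03 and 0.03 m and z of ball4_center in the frame of scoop between 0.004 and 0.035 m and height (world z) of ball4_center above 0.075 m) or (x of ball5_center in the frame of scoop between -0.036 and 0.036 m and y of ball5_center in the frame of scoop between -0.03 and 0.03 m and z of ball5_center in the frame of scoop between 0.004 and 0.035 m and height (world z) of ball5_center above 0.075 m))), for 0.2 s.
2. all five balls are inside the jar (horizontal distance between each of ball1_center, ball2_center, ball3_center, ball4_center, ball5_center and jar below 0.045 m and z of ball1_center in the frame of jar between 0.008 and 0.066 m and z of ball2_center in the frame of jar between 0.008 and 0.066 m and z of ball3_center in the frame of jar between 0.008 and 0.066 m and z of ball4_center in the frame of jar between 0.008 and 0.066 m and z of ball5_center in the frame of jar between 0.008 and 0.066 m), for 0.2 s.
3. the scoop stands upright in its tray, let go (x of scoop in the frame of tray between -0.03 and 0.03 m and y of scoop in the frame of tray between -0.025 and 0.025 m and z of scoop in the frame of tray below 0.008 m and angle between scoop's own z axis and vertical below 0.08 rad and contact force between the fingers and scoop below 0.1 N), for 0.2 s.
4. the lid sits flat and centred on the jar, let go (horizontal distance between jar_lid and jar below 0.008 m and z of jar_lid in the frame of jar between 0.063 and 0.0685 m and angle between the z axis of jar_lid and the z axis of jar, either way round below 0.04 rad and angle between jar_lid's own z axis and vertical below 0.1 rad and contact force between the fingers and jar_lid below 0.1 N), for 0.2 s.
At the end, for the whole second after the job is handed in: All five balls in the jar; scoop released, upright (0.08 rad) and at rest on the tray floor, bowl centre within 30 mm (x) and 25 mm (y) of the tray's; lid released, at rest on the jar, centred within 8 mm, spigot in the mouth, flat within 0.04 rad; jar upright within 0.1 rad (all of step 2 and all of step 3 and all of step 4 and angle between jar's own z axis and vertical below 0.1 rad and linear speed of each of scoop, jar_lid below 0.02 m/s); the robot touches nothing.
It fails at once if the jar is moved more than 30 mm or tipped (distance of jar from where it was at the start of the episode above 0.03 m or angle between jar's own z axis and vertical above 0.3 rad).
It fails at once if the fingers touch a ball (contact force between the fingers and ball1 above 0.3 N or contact force between the fingers and ball2 above 0.3 N or contact force between the fingers and ball3 above 0.3 N or contact force between the fingers and ball4 above 0.3 N or contact force between the fingers and ball5 above 0.3 N).
It fails at once if a bystander is moved more than 20 mm (distance of any of timer, objective_case, spare_eyepiece, petri_dish, cover_box from where it was at the start of the episode above 0.02 m).
It also fails if it takes over 64 s, if anything falls off the work surface, if the arm or the gripper's body presses on something with over 40 N, if the wrist force passes 120 N, or if a joint passes its speed limit or range.

### The arm

A 6-joint arm with a two-finger parallel gripper is mounted at the origin on a cart in front of the work surface, level with it; the furniture and walls round the work are solid. World frame = base frame: x ahead of the robot, y to its left, z up, the work surface at z = 0. Lengths are in m, angles in rad, forces in N, time in s.
With the tool pointing down it reaches from about 0.35 to 0.975 m from the base axis. Payload 4.9 kg.
Tool frame: the origin (TCP) lies at the very end of the fingers, on their centre line; the grasp point (between the pads) lies 19 mm behind it; z points along the fingers, y is the line along which they close (so a half turn about z gives the same grasp; the last joint's range is limited). The gripper opens to 85 mm and grips with 20 to 120 N. Pads are 22 mm wide; open, the fingers measure 114 mm over their backs; the gripper's body (76 mm by 85 mm) begins 54 mm behind the grasp point. The pads swing forward as they close: fully open they stand 13 mm farther back than shut.
Start: joints at [-1.239, 0.053, 1.613, -0, 1.476, -0.119], TCP at [0.272, -0.563, 0.231] pointing down, gripper open.
Joint ranges: [-3.01, 3.01], [-1.01, 2.22], [0.06, 2.58], [-1.02, 4.17], [0.09, 2.62], [-3.14, 3.14]. Speed limits (rad/s): [2.57, 2.57, 3.14, 3.14, 3.14, 3.14].

### API

Orientations are given as a unit quaternion [w, x, y, z].
In Python, from plant import manip gives the robot as it stands.
- The arm moves only by the tool play_rows, never from a script. Its argument "series" is a list that holds one entry, the list of rows, each a list of 7 numbers: the shift along the world's x, y, z in m, then the turn, a rotation vector about the world's x, y, z in degrees, then the opening, from 0 (shut) to 1 (fully open). In form: [[[dx, dy, dz, rx, ry, rz, grip], ...]]. A call has 1 to 10 rows; each row shifts and turns the commanded pose from where the row before left it; what a row does not reach is not made up. A row lasts 1/10 s, in which the tool goes at most 50 mm and 8.59 degrees, less where a joint would pass 70% of its speed; a pose out of reach is approached as far as the arm can. A call with a gripper value outside its range is refused whole. The fingers move at their own pace and stop on an object; the grip force is fixed at half the most. Time passes only in rows, so rows that do not move let the fingers close. It gives the time, the measured TCP pose, the force, the opening and the grip force at its end, in the units of the state.
- manip.state(): the state, without advancing time (a new reading comes with each control period).
- manip.grab_frame(name): name is "side" or "top"; returns a dict with "frame" (480x640x3 uint8, blue, green, red), "mtx" (3x3 intrinsics, pixels), "R" (3x3) and "t" (3): a world point X has camera coordinates R X + t. Camera axes: x right, y down, z forward; pixel columns grow to the right and rows downward; lengths in m; the calibration is good to about 2 mm. A picture is of the moment at which its call begins. There is no depth.
- manip.job_done(): hands the job in; it is judged then, once.
The state is a dict: "time": time; "joint_pos": joint angles; "joint_vel": joint speeds; "joint_efforts": joint torques, N m; "tool_pos": TCP position; "tool_rot": TCP orientation; "contact_force": force on the tool from outside, world axes, zero at the start; "ft_torque": the same for the moment, N m; "gripper_width": opening from 0.0 (shut) to 1.0 (fully open); "grasp_force": force on a finger pad.
Only numpy, scipy, OpenCV 4.12 (cv2) and the standard library are available. Lean on these libraries where they do the work, as an engineer would, in place of code of your own. Each camera call takes 0.05 s, during which the arm holds its last target. There are 200 camera calls.

## Working session

There is one attempt and no reset: what is moved stays moved. The work goes in short steps, Python scripts to look and compute and a tool call to move; the robot and the scene stay as the last step left them, time stands still between calls to the robot, and variables do not carry over. Pictures are saved under pics/ and viewed, at most 10 in all, crops included, and the job is handed in when it is done.

Besides the shell and the picture viewer there is one more tool, called by a JSON object that holds its "api" and its "payload", one argument or row to a line. play_rows: Moves the arm, as the interface text tells. Its arguments: {"type":"object","properties":{"series":{"type":"array"}},"required":["series"]}

```bash
mkdir -p pics; ls; cat > h.py <<'E'
import numpy as np, cv2
from plant import manip
def snap(name,out):
    d=manip.grab_frame(name); cv2.imwrite('pics/'+out+'.png',d['frame'])
    np.savez('pics/'+out+'.npz',mtx=d['mtx'],R=d['R'],t=d['t']); return d
def ray(d,u,v,z):
    K,R,t=[np.array(d[k]) for k in('mtx','R','t')]
    r=R.T@np.linalg.inv(K)@np.array([u,v,1.]); c=-R.T@t.ravel()
    return c+r*(z-c[2])/r[2]
def proj(d,X):
    K,R,t=[np.array(d[k]) for k in('mtx','R','t')]
    p=K@(R@np.array(X)+t.ravel()); return p[:2]/p[2]
E
python3 - <<'E'
from h import *
for n in('top','side'):
    d=snap(n,n+'0'); print(n,-d['R'].T@np.ravel(d['t']),d['R'][2])
print(manip.state())
E
```

```text
pics
top [ 0.42229016 -0.02564822  1.10951601] [ 0.11514494 -0.01560524 -0.99322612]
side [-0.28967852  0.56813499  1.12720943] [ 0.56760985 -0.41182943 -0.7128924 ]
{'time': 0.1, 'joint_pos': array([-1.23899460e+00,  5.33050319e-02,  1.61417768e+00,  4.72392001e-06,
        1.47598056e+00, -1.19012669e-01]), 'joint_vel': array([-0.00033239, -0.00315826, -0.00287995, -0.00065055, -0.00244452,
       -0.00125375]), 'joint_efforts': array([ 6.98194390e-05, -3.94904315e+01, -3.71362996e+01, -4.52335121e-05,
        3.96241856e-03, -6.27806628e-06]), 'tool_pos': array([ 0.27212012, -0.56202065,  0.23016461]), 'tool_rot': array([-9.30273877e-04,  9.74702802e-01,  2.23502961e-01, -9.69867023e-05]), 'contact_force': array([0.28204498, 0.79425368, 0.8816207 ]), 'ft_torque': array([-0.00138655, -0.0463982 ,  0.03606914]), 'grasp_force': 0.0, 'gripper_width': 1.0009215052812623}
```

View pics/top0.png

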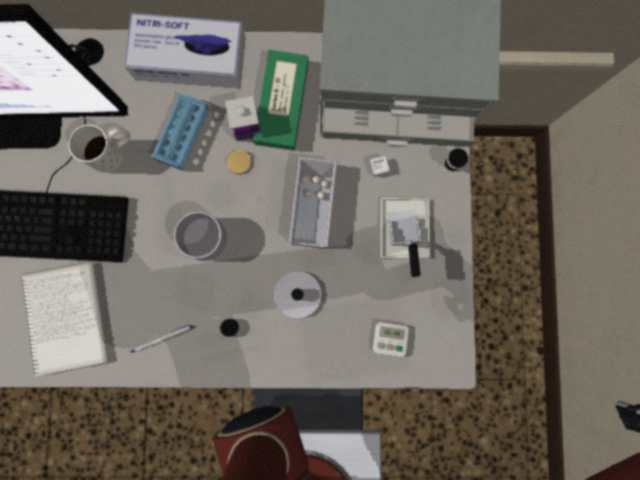

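View pics/side0.png

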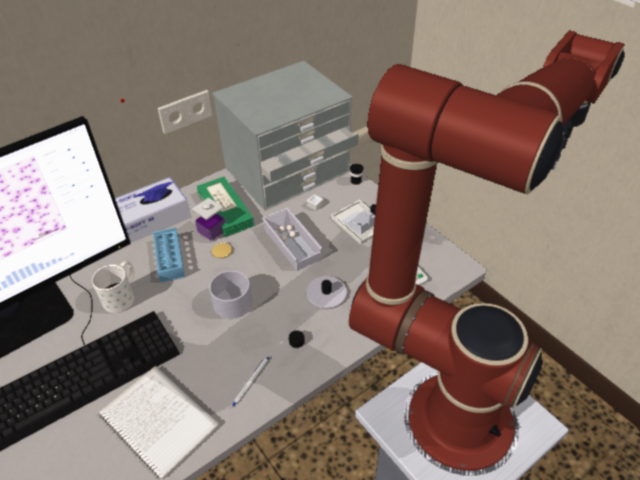

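The top view shows the work with image-up = +x and image-right = −y. The bin is at about (315,200), the scoop and tray at (405,230), the jar at (200,236), and the lid at (298,295). I'll enlarge that area to get accurate pixel positions.

```bash
python3 - <<'E'
from h import *
im=cv2.imread('pics/top0.png')[135:345,165:465]
im=cv2.resize(im,None,fx=2.66667,fy=2.66667,interpolation=cv2.INTER_CUBIC); print(im.shape)
cv2.imwrite('pics/crop0.png',im)
E
```

```text
(560, 800, 3)
```

View pics/crop0.png

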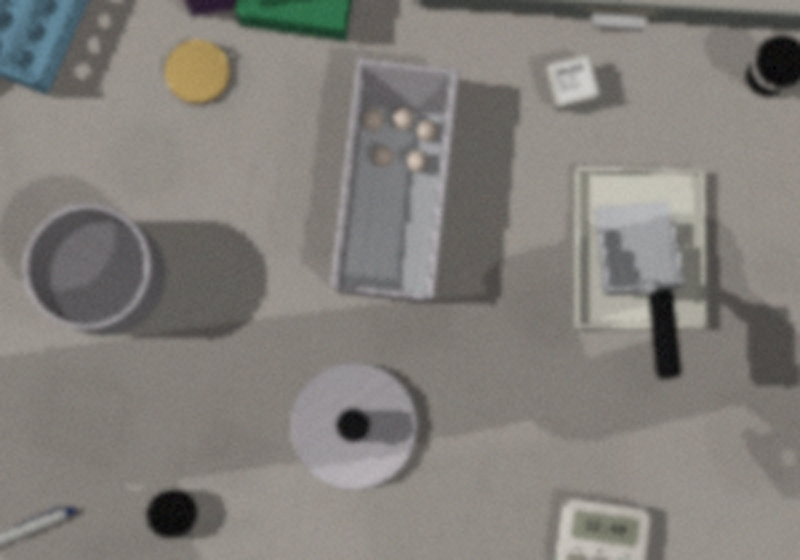

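In the enlarged crop:
- Jar rim centre is at (89,267).
- Lid disc is at (354,426), with the knob at (352,424).
- Bin rim corners are at (360,62), (456,74), (434,298) and (335,291).
- Balls are near (374,118), (403,118), (427,129), (382,155) and (416,160).
- Handle runs from (661,290) to (668,376).
- Tray corners are at (573,167), (707,167), (714,328) and (574,328).

```bash
python3 - <<'E'
from h import *
d=np.load('pics/top0.npz'); s=2.66667
def P(u,v,z): return ray(d,165+(u+.5)/s-.5,135+(v+.5)/s-.5,z)
pts=dict(jar=(89,267,.07),lid=(354,426,.011),knob=(352,424,.041),binFL=(360,62,.045),binFR=(456,74,.045),binNR=(434,298,.032),binNL=(335,291,.032),
b1=(374,118,.013),b2=(403,118,.013),b3=(427,129,.013),b4=(382,155,.013),b5=(416,160,.013),hF=(661,290,.1),hR=(668.5,376,.1),
trFL=(573,167,.012),trFR=(707,167,.012),trNR=(714,328,.012),trNL=(574,328,.012),lipL=(597,206,.005),lipR=(668,204,.005),obj=(172,513,.02),timer=(605,530,.018),eye=(780,62,.053),petri=(197,72,.012),cover=(573,80,.024))
for k,v in pts.items(): print(k,P(*v)[:2].round(4))
E
```

```text
jar [0.5498 0.2122]
lid [0.4327 0.0135]
knob [0.4339 0.014 ]
binFL [0.7172 0.0112]
binFR [ 0.7083 -0.0644]
binNR [ 0.5324 -0.0485]
binNL [0.5372 0.0289]
b1 [6.798e-01 4.000e-04]
b2 [ 0.6801 -0.023 ]
b3 [ 0.6712 -0.0424]
b4 [ 0.6495 -0.0063]
b5 [ 0.6457 -0.0337]
hF [ 0.5327 -0.2137]
hR [ 0.4697 -0.2184]
trFL [ 0.6415 -0.1603]
trFR [ 0.6425 -0.2687]
trNR [ 0.5122 -0.2721]
trNL [ 0.5114 -0.1604]
lipL [ 0.611  -0.1804]
lipR [ 0.6132 -0.238 ]
obj [0.3647 0.1531]
timer [ 0.3535 -0.1829]
eye [ 0.7186 -0.3185]
petri [0.7165 0.144 ]
cover [ 0.7101 -0.1592]
```

{"api": "play_rows", "payload": {
  "series": [
    [[0.023, 0.035, -0.005, 0, 0, -2.2, 1], [0.023, 0.035, -0.005, 0, 0, -2.2, 1], [0.023, 0.035, -0.005, 0, 0, -2.2, 1], [0.023, 0.035, -0.005, 0, 0, -2.2, 1], [0.023, 0.035, -0.005, 0, 0, -2.2, 1], [0.023, 0.035, -0.005, 0, 0, -2.2, 1], [0.023, 0.035, -0.005, 0, 0, -2.2, 1], [0.023, 0.035, -0.005, 0, 0, -2.2, 1], [0.023, 0.034, -0.005, 0, 0, -2.2, 1], [0.022, 0.032, -0.005, 0, 0, -2.2, 0.6]]
  ]
}}

```text
time: 1.1
tool_pos: [0.5018, -0.2147, 0.1807]
tool_rot: [-0.0, 0.999, 0.033, -0.0]
contact_force: [0.8, -0.8, -0.1]
gripper_width: 0.858
grasp_force: 0.0
```

{"api": "play_rows", "payload": {
  "series": [
    [[0, -0.001, -0.03, 0, 0, 0, 0.6], [0, 0, -0.03, 0, 0, 0, 0.6], [0, 0, -0.03, 0, 0, 0, 0.6], [0, 0, -0.02, 0, 0, 0, 0.6], [0, 0, 0, 0, 0, 0, 0], [0, 0, 0, 0, 0, 0, 0], [0, 0, 0, 0, 0, 0, 0], [0, 0, 0, 0, 0, 0, 0], [0, 0, 0, 0, 0, 0, 0]]
  ]
}}

```text
time: 2.0
tool_pos: [0.5019, -0.218, 0.0725]
tool_rot: [0.001, 0.999, 0.033, 0.001]
contact_force: [0.4, 0.2, -0.3]
gripper_width: 0.173
grasp_force: 61.4
```

```bash
python3 - <<'E'
from h import *
d=snap('top','top1'); s=manip.state(); print({k:s[k] for k in('tool_pos','tool_rot','contact_force','gripper_width','grasp_force','joint_pos')})
im=d['frame'][140:290,250:450]; cv2.imwrite('pics/crop1.png',cv2.resize(im,None,fx=4,fy=4,interpolation=cv2.INTER_CUBIC))
E
```

```text
{'tool_pos': array([ 0.50171616, -0.21788118,  0.072304  ]), 'tool_rot': array([4.63113527e-04, 9.99441736e-01, 3.34016133e-02, 5.78030239e-04]), 'contact_force': array([-0.84406587,  0.04007951,  1.18232823]), 'gripper_width': 0.1754040202332109, 'grasp_force': 61.733890771865845, 'joint_pos': array([-5.45696687e-01,  2.13244828e-02,  1.92458484e+00, -1.53266007e-04,
        1.19420887e+00,  9.58340226e-01])}
```

View pics/crop1.png

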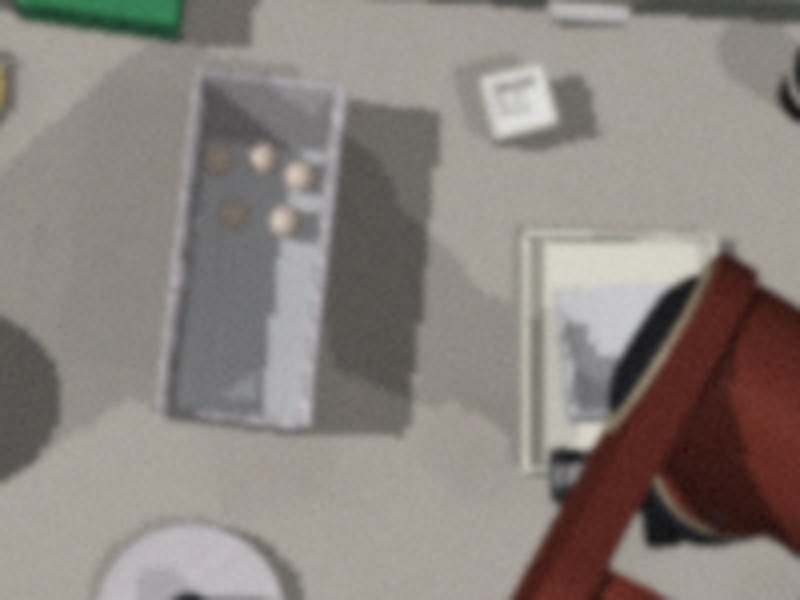

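The crop shows the scoop held in the fingers. The bin rim corners are at crop pixels (200,72), (343,90), (165,413) and (312,428), and the balls haven't moved. I'll re-measure the bin from this view.

```bash
python3 - <<'E'
from h import *
d=np.load('pics/top1.npz'); s=4
def P(u,v,z): return ray(d,250+(u+.5)/s-.5,140+(v+.5)/s-.5,z)[:2]
FL,FR,NL,NR=P(200,72,.045),P(343,90,.045),P(165,413,.032),P(312,428,.032)
for p in (FL,FR,NL,NR):print(p.round(4))
f,n=(FL+FR)/2,(NL+NR)/2; a=f-n; y=np.arctan2(a[1],a[0]); c=(f+n)/2
print('mid',c,'yaw',np.degrees(y),'len',np.hypot(*a), 'w',np.hypot(*(FL-FR)),np.hypot(*(NL-NR)))
e=np.array([np.cos(y),np.sin(y)]);m=np.array([-e[1],e[0]])
for b in((217,158),(262,157),(300,175),(233,214),(283,221)):
  q=P(*b,.013)-c; print((q@e).round(4),(q@m).round(4))
E
```

```text
[0.7178 0.0113]
[ 0.709  -0.0638]
[0.5392 0.0278]
[ 0.532  -0.0488]
mid [ 0.62449261 -0.01838109] yaw -5.039203433341568 len 0.1785221441366214 w 0.07559921547925805 0.07694641545288036
0.0528 0.0258
0.0558 0.0018
0.0479 -0.0195
0.0232 0.0143
0.022 -0.0128
```

{"api": "play_rows", "payload": {
  "series": [
    [[0, 0, 0.02, 0, 0, 0, 0], [0, 0, 0.03, 0, 0, 0, 0], [0, 0, 0.03, 0, 0, 0, 0], [0.002, 0.035, 0, 0, 0, -1.5, 0], [0.002, 0.035, 0, 0, 0, -1.5, 0], [0.002, 0.035, 0, 0, 0, -1.5, 0], [0.002, 0.035, 0, 0, 0, -1.5, 0], [0.002, 0.035, 0, 0, 0, -1.5, 0], [0.001, 0.035, 0, 0, 0, -1.6, 0], [0, 0, 0, 0, 0, 0, 0]]
  ]
}}

```text
time: 3.05
tool_pos: [0.5121, -0.0043, 0.1516]
tool_rot: [-0.001, 0.999, -0.044, 0.0]
contact_force: [-0.3, -1.4, -0.5]
gripper_width: 0.177
grasp_force: 61.3
```

```bash
python3 - <<'E'
from h import *
d=snap('top','top2'); e=snap('side','side2');s=manip.state(); print({k:s[k] for k in('tool_pos','tool_rot','contact_force','ft_torque')})
a=d['frame'][140:290,250:400]; b=e['frame'][180:330,230:430]
cv2.imwrite('pics/c2.png',cv2.resize(np.hstack([a,b]),(800,343),interpolation=cv2.INTER_CUBIC))
E
```

```text
{'tool_pos': array([ 0.5123098 , -0.00710574,  0.15156917]), 'tool_rot': array([ 2.56344431e-04,  9.98986797e-01, -4.50030012e-02,  2.09893360e-04]), 'contact_force': array([-0.69255986, -0.5392423 , -1.56425284]), 'ft_torque': array([ 0.02302532,  0.01646285, -0.00091461])}
```

View pics/c2.png

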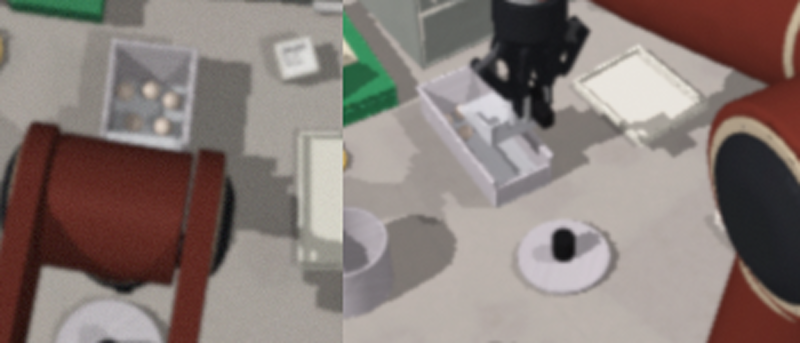

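The scoop hangs level above the bin's near half and the balls are clear ahead of it. Next I'll lower it.

{"api": "play_rows", "payload": {
  "series": [
    [[0.0005, -0.001, -0.02, 0, 0, 0, 0], [0, 0, -0.02, 0, 0, 0, 0], [0, 0, -0.015, 0, 0, 0, 0], [0, 0, -0.01, 0, 0, 0, 0], [0, 0, -0.005, 0, 0, 0, 0], [0, 0, 0, 0, 0, 0, 0], [0, 0, 0, 0, 0, 0, 0]]
  ]
}}

```text
time: 3.85
tool_pos: [0.5175, -0.0107, 0.0856]
tool_rot: [0.001, 0.999, -0.047, 0.006]
contact_force: [3.8, 0.4, 7.0]
gripper_width: 0.176
grasp_force: 80.0
```

```bash
python3 - <<'E'
from h import *
e=snap('side','side3');s=manip.state(); print({k:s[k] for k in('tool_pos','tool_rot','contact_force','ft_torque')})
cv2.imwrite('pics/c3.png',cv2.resize(e['frame'][190:290,250:383],(800,600),interpolation=cv2.INTER_CUBIC))
E
```

```text
{'tool_pos': array([ 0.51752479, -0.0106847 ,  0.08555357]), 'tool_rot': array([ 8.83122307e-04,  9.98896012e-01, -4.65867699e-02,  5.97081049e-03]), 'contact_force': array([4.02099175, 0.33241274, 7.75191686]), 'ft_torque': array([-0.2519567 , -1.2156968 ,  0.18228774])}
```

View pics/c3.png

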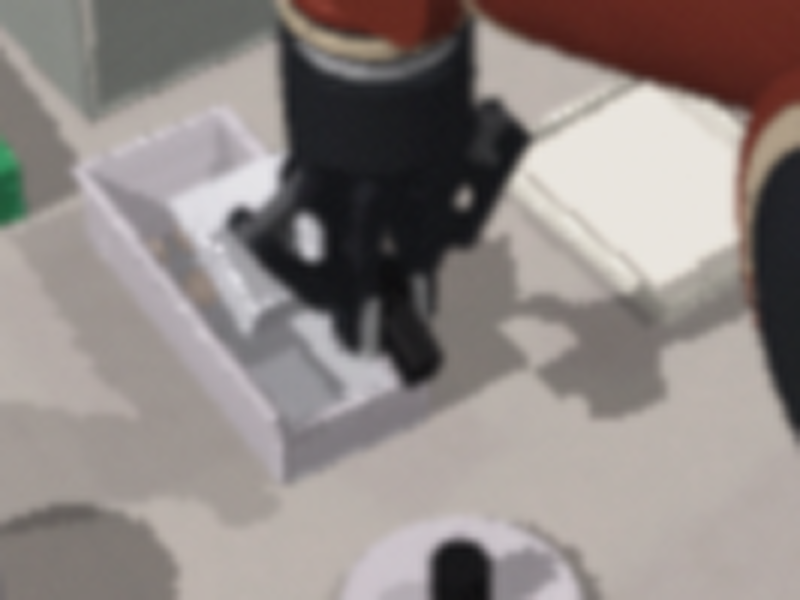

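```bash
cat >> h.py <<'E'
from scipy.spatial.transform import Rotation as Ro
S0=(np.array([.5017,-.2179,.0723]),Ro.from_quat([.9994417,.0334,.000578,.000463]))  # TCP at grasp (xyzw)
O0=np.array([.5017,-.2179,.003])+Ro.from_euler('z',3.8,degrees=True).apply([.076,0,0])
RS0=Ro.from_euler('z',3.8,degrees=True)
def scoop(p,q):  # q wxyz -> origin, rotation of scoop
    T=Ro.from_quat([q[1],q[2],q[3],q[0]]); D=T*S0[1].inv(); return p+D.apply(O0-S0[0]), D*RS0
E
python3 - <<'E'
from h import *
s=manip.state(); o,R=scoop(s['tool_pos'],s['tool_rot']); d=np.load('pics/side3.npz'); print(o,R.as_euler('zyx',degrees=True))
C=np.array([.6245,-.0184,0]);B=Ro.from_euler('z',-5.3,degrees=True)
def c(X): 
    p=proj(d,X); return ((p-[250,190]+.5)*6-.5).round()
for n,l in dict(lipL=(36,30,0),lipR=(36,-30,0),sideF16=(18,30,16),sideStepTop=(0,30,26),rearLtop=(-36,30,30),rearLbot=(-36,30,0),rearRtop=(-36,-30,30)).items():
    X=o+R.apply(np.array(l)/1e3); print(n,c(X),'bin',(B.inv().apply(X-C)*1e3).round(1))
for n,l in dict(FL=(90,38,45),FR=(90,-38,45),NL=(-90,38,32),NR=(-90,-38,32)).items(): print(n,c(C+B.apply(np.array(l)/1e3)))
E
```

```text
[ 0.59393655 -0.01788154  0.01708505] [-5.36864871 -0.61974698 -0.07197158]
lipL [196. 313.] bin [ 5.6 27.7 17.5]
lipR [312. 261.] bin [  5.5 -32.3  17.5]
sideF16 [214. 313.] bin [-12.6  27.7  33.3]
sideStepTop [233. 322.] bin [-30.7  27.7  43.1]
rearLtop [275. 368.] bin [-66.8  27.7  46.7]
rearLbot [277. 415.] bin [-66.4  27.7  16.7]
rearRtop [395. 313.] bin [-66.8 -32.3  46.7]
FL [ 80. 166.]
FR [226. 104.]
NL [283. 435.]
NR [435. 364.]
```

```bash
python3 - <<'E'
from h import *
d=np.load('pics/side3.npz')
P=[(np.array([.5123,-.0071,.1516]),[0,.99899,-.0450,0]),(np.array([.5175,-.0107,.08555]),[.000883,.998896,-.046587,.00597])]
g=np.array([-76,0,88.3])/1e3
for i,(p,q) in enumerate(P):
  o,R=scoop(p,q)
  for ph in (0,10,20,30,40):
    Q=Ro.from_euler('y',-ph,degrees=True)
    r=[]
    for l in((36,30,0),(-36,30,30),(-36,30,0)):
        X=o+R.apply(g+Q.apply(np.array(l)/1e3-g)); uv=proj(d,X)
        r+=[((uv-[230,180])*2.286+[343,0]).round() if i==0 else ((uv-[250,190]+.5)*6).round(),X[2].round(3)]
    print(i,ph,r)
E
python3 -c "
import cv2
a=cv2.imread('pics/side2.png')[190:290,250:383];b=cv2.imread('pics/side0.png')[190:250,320:400]
cv2.imwrite('pics/c2b.png',cv2.resize(a,(800,600),interpolation=cv2.INTER_CUBIC))"
```

```text
0 0 [array([459., 106.]), np.float64(0.082), array([490., 125.]), np.float64(0.112), array([491., 145.]), np.float64(0.082)]
0 10 [array([452.,  85.]), np.float64(0.103), array([485., 115.]), np.float64(0.12), array([484., 131.]), np.float64(0.091)]
0 20 [array([446.,  66.]), np.float64(0.126), array([481., 104.]), np.float64(0.129), array([478., 117.]), np.float64(0.101)]
0 30 [array([442.,  46.]), np.float64(0.15), array([478.,  94.]), np.float64(0.14), array([472., 103.]), np.float64(0.114)]
0 40 [array([440.,  29.]), np.float64(0.175), array([475.,  84.]), np.float64(0.152), array([467.,  89.]), np.float64(0.129)]
1 0 [array([196., 313.]), np.float64(0.017), array([275., 369.]), np.float64(0.047), array([278., 416.]), np.float64(0.017)]
1 10 [array([178., 262.]), np.float64(0.038), array([263., 342.]), np.float64(0.055), array([260., 381.]), np.float64(0.025)]
1 20 [array([164., 212.]), np.float64(0.061), array([253., 315.]), np.float64(0.064), array([244., 346.]), np.float64(0.036)]
1 30 [array([155., 165.]), np.float64(0.086), array([245., 289.]), np.float64(0.075), array([230., 310.]), np.float64(0.049)]
1 40 [array([150., 122.]), np.float64(0.11), array([238., 264.]), np.float64(0.086), array([218., 274.]), np.float64(0.064)]
```

View pics/c2b.png

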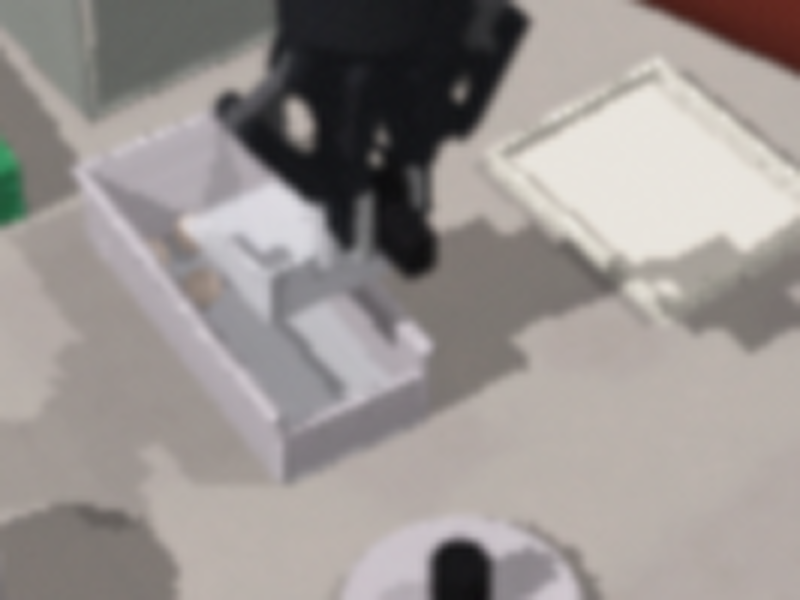

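The first descent caught the right rim and turned the scoop about 20° mouth-up in the grip. In the frame taken before it (lip corner at 183,222) the scoop was still level. I'll set the scoop back in the tray, regrip it there, and lower it again under force control.

{"api": "play_rows", "payload": {
  "series": [
    [[0, 0, 0.03, 0, 0, 0, 0], [0, 0, 0.03, 0, 0, 0, 0], [0, 0, 0.03, 0, 0, 0, 0], [-0.003, -0.035, 0, 0, 3.3, 0.9, 0], [-0.003, -0.035, 0, 0, 3.3, 0.9, 0], [-0.003, -0.035, 0, 0, 3.3, 0.9, 0], [-0.003, -0.035, 0, 0, 3.3, 0.9, 0], [-0.003, -0.035, 0, 0, 3.4, 0.9, 0], [-0.003, -0.033, 0, 0, 3.4, 0.9, 0], [0, 0, 0, 0, 0, 0, 0]]
  ]
}}

```text
time: 4.9
tool_pos: [0.4945, -0.221, 0.1706]
tool_rot: [0.008, 0.985, -0.001, -0.174]
contact_force: [1.0, -0.3, -0.9]
gripper_width: 0.174
grasp_force: 78.8
```

```bash
python3 - <<'E'
from h import *
e=snap('side','side4');d=snap('top','top4');s=manip.state(); print({k:s[k] for k in('tool_pos','tool_rot','contact_force')})
a=cv2.resize(e['frame'][165:265,310:410],(400,400),interpolation=cv2.INTER_CUBIC);b=cv2.resize(d['frame'][170:270,350:450],(400,400),interpolation=cv2.INTER_CUBIC)
cv2.imwrite('pics/c4.png',np.hstack([a,b]))
E
```

```text
{'tool_pos': array([ 0.49446736, -0.217934  ,  0.17091981]), 'tool_rot': array([ 7.36353205e-03,  9.84820406e-01,  2.35439415e-04, -1.73419986e-01]), 'contact_force': array([-0.1789074 ,  1.15944556, -0.51533709])}
```

View pics/c4.png

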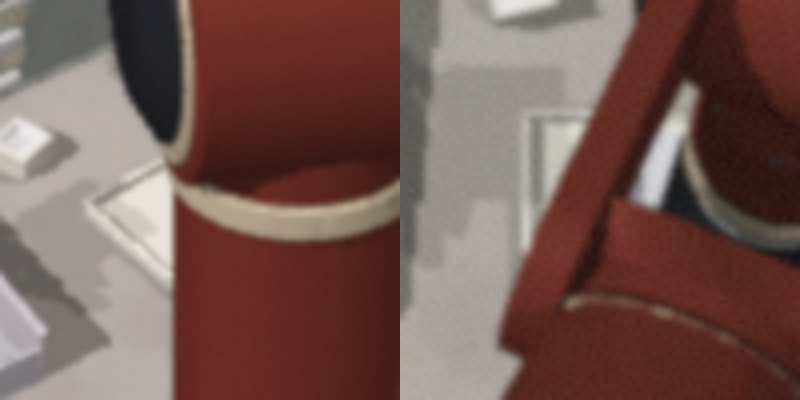

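The arm hides the scoop in both views, so I'll set it down by force.

{"api": "play_rows", "payload": {
  "series": [
    [[0.001, 0.001, -0.03, 0, 0, 0, 0], [0, 0, -0.03, 0, 0, 0, 0], [0, 0, -0.02, 0, 0, 0, 0], [0, 0, -0.005, 0, 0, 0, 0], [0, 0, -0.004, 0, 0, 0, 0], [0, 0, 0, 0, 0, 0, 0]]
  ]
}}

```text
time: 5.6
tool_pos: [0.4962, -0.2155, 0.0831]
tool_rot: [0.008, 0.985, 0.002, -0.173]
contact_force: [0.3, 0.0, -0.4]
gripper_width: 0.172
grasp_force: 78.8
```

{"api": "play_rows", "payload": {
  "series": [
    [[0, 0, -0.003, 0, 0, 0, 0], [0, 0, -0.003, 0, 0, 0, 0], [0, 0, 0, 0, 0, 0, 0]]
  ]
}}

```text
time: 5.9
tool_pos: [0.4959, -0.2156, 0.0764]
tool_rot: [0.008, 0.985, 0.002, -0.173]
contact_force: [-1.0, 0.8, -1.6]
gripper_width: 0.176
grasp_force: 78.8
```

{"api": "play_rows", "payload": {
  "series": [
    [[0, 0, 0, 0, 0, 0, 0.5], [0, 0, 0, 0, 0, 0, 0.5], [0, 0, 0, 0, 0, 0, 0.5], [0.002, 0, -0.001, 0, -6.7, 0, 0.5], [0.002, 0, -0.001, 0, -6.7, 0, 0.5], [0.0015, 0, -0.002, 0, -6.6, 0, 0.5], [0, 0, 0, 0, 0, 0, 0.5]]
  ]
}}

```text
time: 6.6
tool_pos: [0.499, -0.2151, 0.0718]
tool_rot: [0.008, 1.0, -0.001, -0.0]
contact_force: [0.1, -0.0, 0.1]
gripper_width: 0.499
grasp_force: 0.0
```

```bash
python3 - <<'E'
from h import *
d=snap('top','top5');s=manip.state(); print({k:s[k] for k in('tool_pos','tool_rot','contact_force')})
E
```

```text
{'tool_pos': array([ 0.50000648, -0.21545147,  0.07228282]), 'tool_rot': array([ 7.98332605e-03,  9.99967754e-01, -3.84261589e-04, -7.80791725e-04]), 'contact_force': array([ 0.55398311, -0.10868478, -0.30579674])}
```

{"api": "play_rows", "payload": {
  "series": [
    [[0, 0, 0, 0.9, 0, 0, 0.5], [0, 0, 0, 0, 0, 0, 0], [0, 0, 0, 0, 0, 0, 0], [0, 0, 0, 0, 0, 0, 0], [0, 0, 0, 0, 0, 0, 0], [0, 0, 0, 0, 0, 0, 0], [0, 0, 0.02, 0, 0, 0, 0], [0, 0, 0.03, 0, 0, 0, 0], [0, 0, 0.03, 0, 0, 0, 0], [0, 0, 0, 0, 0, 0, 0]]
  ]
}}

```text
time: 7.65
tool_pos: [0.5037, -0.2169, 0.1571]
tool_rot: [0.002, 1.0, 0.0, 0.004]
contact_force: [0.7, -0.2, 0.4]
gripper_width: 0.18
grasp_force: 58.6
```

```bash
python3 - <<'E'
from h import *
d=snap('top','top6');s=manip.state(); print({k:s[k] for k in('tool_pos','tool_rot','contact_force','gripper_width')})
E
```

```text
{'tool_pos': array([ 0.50248076, -0.21617713,  0.15450605]), 'tool_rot': array([1.36217772e-03, 9.99996889e-01, 2.59116205e-04, 2.07332287e-03]), 'contact_force': array([-0.43763033, -0.32579732, -1.7460116 ]), 'gripper_width': 0.17571022895564675}
```

{"api": "play_rows", "payload": {
  "series": [
    [[0.0015, 0.035, 0, 0, 0, -0.9, 0], [0.0015, 0.035, 0, 0, 0, -0.9, 0], [0.0015, 0.035, 0, 0, 0, -0.9, 0], [0.0015, 0.035, 0, 0, 0, -0.9, 0], [0.0015, 0.035, 0, 0, 0, -0.9, 0], [0.0015, 0.035, 0, 0, 0, -0.8, 0], [0, 0, -0.015, 0, 0, 0, 0], [0, 0, 0, 0, 0, 0, 0], [0, 0, 0, 0, 0, 0, 0]]
  ]
}}

```text
time: 8.6
tool_pos: [0.509, -0.006, 0.1353]
tool_rot: [0.0, 0.999, -0.046, -0.002]
contact_force: [1.2, -0.5, -0.4]
gripper_width: 0.172
grasp_force: 58.9
```

```bash
python3 - <<'E'
from h import *
d=snap('side','side7');s=manip.state(); print({k:s[k] for k in('tool_pos','tool_rot','contact_force','ft_torque')})
cv2.imwrite('pics/c7.png',cv2.resize(d['frame'][190:290,250:383],(800,600),interpolation=cv2.INTER_CUBIC))
o,R=scoop(s['tool_pos'],s['tool_rot']); print(o,R.as_euler('zyx',degrees=True))
C=np.array([.6245,-.0184,0]);B=Ro.from_euler('z',-5.3,degrees=True)
for n,l in dict(lipL=(36,30,0),lipR=(36,-30,0),rearLtop=(-36,30,30),rearLbot=(-36,30,0),rearRbot=(-36,-30,0)).items():
    X=o+R.apply(np.array(l)/1e3); print(n,((proj(d,X)-[250,190]+.5)*6).round(),'bin',(B.inv().apply(X-C)*1e3).round(1))
E
```

```text
{'tool_pos': array([ 0.5096403 , -0.00630926,  0.13621836]), 'tool_rot': array([ 2.76084421e-04,  9.98914017e-01, -4.65834119e-02, -8.34435145e-04]), 'contact_force': array([0.06062821, 0.52293404, 0.14901291]), 'ft_torque': array([ 0.01858181,  0.0754401 , -0.00683833])}
[ 0.58511801 -0.01337842  0.06670841] [-5.36818347  0.15599364  0.03384636]
lipL [192. 250.] bin [-3.6 31.3 66.6]
lipR [312. 198.] bin [ -3.7 -28.7  66.6]
rearLtop [273. 302.] bin [-75.6  31.4  96.8]
rearLbot [276. 352.] bin [-75.6  31.4  66.8]
rearRbot [398. 297.] bin [-75.7 -28.6  66.8]
```

View pics/c7.png

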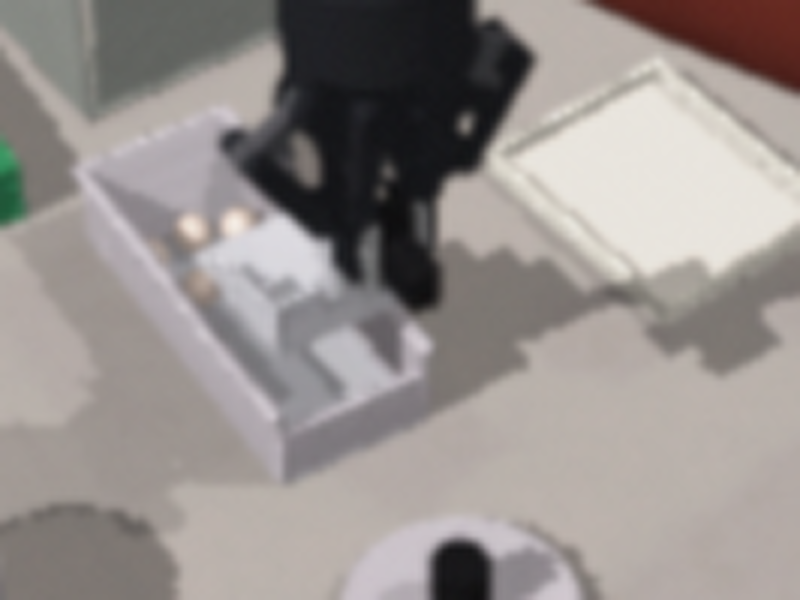

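The scoop is level: its left lip corner is at crop (193,253), against a predicted (192,250), and it sits inside the walls. I'll lower it gently and watch the force.

{"api": "play_rows", "payload": {
  "series": [
    [[0, 0, -0.01, 0, 0, 0, 0], [0, 0, -0.008, 0, 0, 0, 0], [0, 0, -0.004, 0, 0, 0, 0], [0, 0, -0.004, 0, 0, 0, 0], [0, 0, 0, 0, 0, 0, 0]]
  ]
}}

```text
time: 9.15
tool_pos: [0.5098, -0.0056, 0.1105]
tool_rot: [0.0, 0.999, -0.046, -0.0]
contact_force: [0.7, 0.0, -0.7]
gripper_width: 0.173
grasp_force: 58.9
```

```bash
cat > s.py <<'E'
from h import *
s=manip.state()
for k in('tool_pos','tool_rot','contact_force','ft_torque'): print(k,s[k].round(4))
o,R=scoop(s['tool_pos'],s['tool_rot'])
C=np.array([.6245,-.0184,0]);B=Ro.from_euler('z',-5.3,degrees=True)
print('scoop in bin mm',(B.inv().apply(o-C)*1e3).round(1),(B.inv()*R).as_euler('zyx',degrees=True).round(2),'world',o.round(4))
E
python3 s.py
```

```text
tool_pos [ 0.5098 -0.0056  0.1105]
tool_rot [ 2.000e-04  9.989e-01 -4.620e-02 -4.000e-04]
contact_force [ 0.6951  0.0132 -0.7039]
ft_torque [ 0.0114  0.0578 -0.0031]
scoop in bin mm [-39.5   2.2  41. ] [-0.02  0.12  0.04] world [ 0.5853 -0.0126  0.041 ]
```

{"api": "play_rows", "payload": {
  "series": [
    [[0, 0, -0.006, 0, 0, 0, 0], [0, 0, -0.006, 0, 0, 0, 0], [0, 0, -0.006, 0, 0, 0, 0], [0, 0, -0.005, 0, 0, 0, 0], [0, 0, -0.004, 0, 0, 0, 0], [0, 0, 0, 0, 0, 0, 0]]
  ]
}}

```text
time: 9.75
tool_pos: [0.5097, -0.0054, 0.0834]
tool_rot: [0.0, 0.999, -0.046, -0.001]
contact_force: [-0.1, 0.6, -1.6]
gripper_width: 0.171
grasp_force: 58.9
```

```bash
python3 s.py
```

```text
tool_pos [ 0.5097 -0.0054  0.0834]
tool_rot [ 2.000e-04  9.989e-01 -4.600e-02 -5.000e-04]
contact_force [-0.0995  0.5939 -1.5528]
ft_torque [-0.0232  0.0499  0.0313]
scoop in bin mm [-39.6   2.3  14. ] [-0.01  0.12  0.03] world [ 0.5853 -0.0124  0.014 ]
```

{"api": "play_rows", "payload": {
  "series": [
    [[0, 0, -0.003, 0, 2, 0, 0], [0, -0.0005, -0.002, 0, 0, 0, 0], [0, 0, -0.001, 0, 0, 0, 0], [0, 0, 0, 0, 0, 0, 0], [0, 0, 0, 0, 0, 0, 0]]
  ]
}}

```text
time: 10.25
tool_pos: [0.5103, -0.006, 0.0783]
tool_rot: [0.001, 0.999, -0.046, -0.017]
contact_force: [0.1, 0.0, -1.5]
gripper_width: 0.173
grasp_force: 58.9
```

```bash
python3 s.py
```

```text
tool_pos [ 0.5103 -0.006   0.0783]
tool_rot [ 0.001   0.9988 -0.046  -0.0172]
contact_force [ 0.1371  0.0046 -1.4766]
ft_torque [-0.0171  0.0499  0.0464]
scoop in bin mm [-41.4   1.5   6.4] [-0.01  2.03 -0.15] world [ 0.5835 -0.013   0.0064]
```

{"api": "play_rows", "payload": {
  "series": [
    [[0.005, -0.0005, -0.001, 0, 0, 0, 0], [0.005, -0.0005, -0.0005, 0, 0, 0, 0], [0.005, -0.0005, 0, 0, 0, 0, 0], [0, 0, 0, 0, 0, 0, 0]]
  ]
}}

```text
time: 10.65
tool_pos: [0.5264, -0.0077, 0.0772]
tool_rot: [0.001, 0.999, -0.046, -0.017]
contact_force: [-0.5, -0.4, 0.1]
gripper_width: 0.176
grasp_force: 59.0
```

```bash
python3 s.py
```

```text
tool_pos [ 0.5264 -0.0077  0.0772]
tool_rot [ 0.0011  0.9988 -0.0461 -0.0166]
contact_force [-0.525  -0.4207  0.0678]
ft_torque [-0.0152 -0.1736  0.0231]
scoop in bin mm [-25.1   1.4   5.3] [-0.01  1.95 -0.16] world [ 0.5996 -0.0147  0.0053]
```

{"api": "play_rows", "payload": {
  "series": [
    [[0.004, -0.0004, 0, 0, 0, 0, 0], [0.004, -0.0004, 0, 0, 0, 0, 0], [0.004, -0.0004, 0, 0, 0, 0, 0], [0.004, -0.0004, 0, 0, 0, 0, 0], [0.004, -0.0004, 0, 0, 0, 0, 0], [0.004, -0.0004, 0, 0, 0, 0, 0], [0.004, -0.0004, 0, 0, 0, 0, 0], [0.004, -0.0004, 0, 0, 0, 0, 0], [0.004, -0.0004, 0, 0, 0, 0, 0], [0.004, -0.0003, 0, 0, 0, 0, 0]]
  ]
}}

```text
time: 11.65
tool_pos: [0.5657, -0.0115, 0.0769]
tool_rot: [0.001, 0.999, -0.046, -0.017]
contact_force: [-2.4, -0.1, 3.8]
gripper_width: 0.178
grasp_force: 59.6
```

```bash
python3 s.py
```

```text
tool_pos [ 0.5657 -0.0115  0.0769]
tool_rot [ 0.0011  0.9988 -0.0461 -0.0171]
contact_force [-2.4293 -0.073   3.773 ]
ft_torque [-0.0064  0.051   0.0067]
scoop in bin mm [14.3  1.2  5. ] [-0.01  2.02 -0.16] world [ 0.6389 -0.0185  0.005 ]
```

{"api": "play_rows", "payload": {
  "series": [
    [[0.003, -0.0003, 0.0005, 0, 0, 0, 0], [0.003, -0.0003, 0, 0, 0, 0, 0], [0.003, -0.0003, 0, 0, 0, 0, 0], [0.002, -0.0002, 0, 0, 0, 0, 0], [0.002, -0.0002, 0, 0, 0, 0, 0], [0, 0, 0, 0, 0, 0, 0]]
  ]
}}

```text
time: 12.25
tool_pos: [0.5786, -0.0128, 0.0771]
tool_rot: [0.001, 0.999, -0.046, -0.017]
contact_force: [-0.6, -0.4, 2.1]
gripper_width: 0.177
grasp_force: 59.4
```

```bash
python3 s.py
```

```text
tool_pos [ 0.5786 -0.0128  0.0771]
tool_rot [ 0.001   0.9988 -0.0461 -0.0169]
contact_force [-0.5877 -0.4331  2.1042]
ft_torque [-0.0053 -0.1209  0.013 ]
scoop in bin mm [27.3  1.2  5.2] [-0.01  2.   -0.15] world [ 0.6518 -0.0198  0.0052]
```

{"api": "play_rows", "payload": {
  "series": [
    [[0.002, -0.0002, 0, 0, 0, 0, 0], [0.002, -0.0002, 0, 0, 0, 0, 0], [0, 0, 0, 0, 0, 0, 0]]
  ]
}}

```text
time: 12.55
tool_pos: [0.5806, -0.0129, 0.0777]
tool_rot: [0.001, 0.999, -0.046, -0.02]
contact_force: [-10.2, 0.9, 8.9]
gripper_width: 0.176
grasp_force: 60.5
```

```bash
python3 s.py
```

```text
tool_pos [ 0.5806 -0.0129  0.0777]
tool_rot [ 8.000e-04  9.987e-01 -4.610e-02 -2.000e-02]
contact_force [-10.2102   0.8574   8.8933]
ft_torque [ 0.1345  1.3883 -0.1118]
scoop in bin mm [28.9  1.2  5.4] [-0.01  2.34 -0.15] world [ 0.6534 -0.0198  0.0054]
```

{"api": "play_rows", "payload": {
  "series": [
    [[-0.002, 0, 0.001, 0, -2, 0, 0], [0, 0, 0, 0, -4, 0, 0], [0, 0, 0, 0, -4, 0, 0], [0.001, 0, 0, 0, -4, 0, 0], [0.002, 0, 0, 0, -4, 0, 0], [0.001, 0, 0.004, 0, -4, 0, 0], [0, 0, 0.01, 0, 0, 0, 0], [0, 0, 0.015, 0, 0, 0, 0], [0, 0, 0.02, 0, 0, 0, 0], [0, 0, 0.02, 0, 0, 0, 0]]
  ]
}}

```text
time: 13.55
tool_pos: [0.5852, -0.0133, 0.1498]
tool_rot: [-0.008, 0.984, -0.045, 0.174]
contact_force: [0.4, 0.3, -1.3]
gripper_width: 0.175
grasp_force: 58.9
```

```bash
python3 s.py; python3 - <<'E'
from h import *
d=snap('top','top8');e=snap('side','side8')
a=cv2.resize(d['frame'][140:240,270:370],(400,400),interpolation=cv2.INTER_CUBIC);b=cv2.resize(e['frame'][170:270,240:340],(400,400),interpolation=cv2.INTER_CUBIC)
cv2.imwrite('pics/c8.png',np.hstack([a,b]))
E
```

```text
tool_pos [ 0.5852 -0.0133  0.1498]
tool_rot [-0.0076  0.9837 -0.0454  0.174 ]
contact_force [ 0.4221  0.2701 -1.3485]
ft_torque [-0.0778  0.3273 -0.0436]
scoop in bin mm [ 55.5   3.2 110.5] [  0.34 -19.91   1.94] world [ 0.68   -0.0203  0.1105]
```

View pics/c8.png

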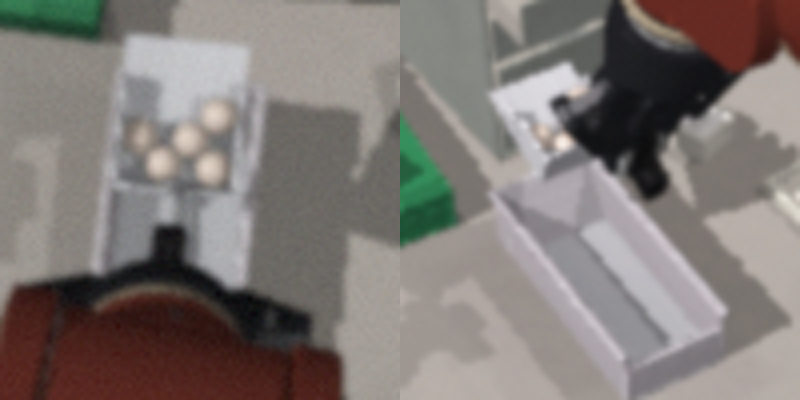

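All five balls are in the scoop, visible in the left panel around (140–215, 115–165). The right panel shows the bin empty. I'll carry them smoothly to the jar.

{"api": "play_rows", "payload": {
  "series": [
    [[-0.006, 0.009, 0.002, 0, 0, 0, 0], [-0.013, 0.019, 0.003, 0, 0, 0, 0], [-0.019, 0.028, 0.004, 0, 0, 0, 0], [-0.022, 0.033, 0.005, 0, 0, 0, 0], [-0.022, 0.033, 0.005, 0, 0, 0, 0], [-0.022, 0.033, 0.005, 0, 0, 0, 0], [-0.019, 0.028, 0.004, 0, 0, 0, 0], [-0.016, 0.024, 0.003, 0, 0, 0, 0], [-0.012, 0.017, 0.002, 0, 0, 0, 0], [-0.008, 0.011, 0.002, 0, 0, 0, 0]]
  ]
}}

```text
time: 14.65
tool_pos: [0.4231, 0.2232, 0.1808]
tool_rot: [-0.008, 0.984, -0.044, 0.172]
contact_force: [-0.3, -0.9, -1.3]
gripper_width: 0.177
grasp_force: 58.9
```

```bash
cat > j.py <<'E'
from h import *
s=manip.state(); o,R=scoop(s['tool_pos'],s['tool_rot']); l=o+R.apply([.036,0,0])
print('tcp',s['tool_pos'].round(4),'lip-jar mm',((l-[.5498,.2122,.07])*1e3).round(1),'ypr',R.as_euler('zyx',degrees=True).round(1),'F',s['contact_force'].round(1),'j',s['joint_pos'].round(2))
E
python3 j.py
```

```text
tcp [0.4231 0.2232 0.1808] lip-jar mm [ 1.7  0.9 83.4] ypr [ -5.2 -19.8   0. ] F [-0.3 -0.9 -1.3] j [ 0.41 -0.5   2.19 -0.15  1.13  2.11]
```

{"api": "play_rows", "payload": {
  "series": [
    [[-0.002, 0, -0.006, 0.4, 4.2, 0, 0], [-0.003, 0, -0.007, 0.4, 4.2, 0, 0], [-0.003, 0, -0.007, 0.4, 4.2, 0, 0], [-0.002, 0, -0.007, 0.4, 4.2, 0, 0], [0, 0, 0, 0, 0, 0, 0]]
  ]
}}

```text
time: 15.15
tool_pos: [0.4147, 0.2215, 0.1532]
tool_rot: [-0.014, 0.998, -0.049, 0.025]
contact_force: [0.0, 0.3, -2.7]
gripper_width: 0.173
grasp_force: 58.9
```

```bash
python3 j.py
```

```text
tcp [0.4147 0.2215 0.1532] lip-jar mm [-20.3   0.   19.4] ypr [-5.6 -2.9  1.5] F [ 0.   0.3 -2.7] j [ 0.33 -0.32  2.08  0.01  1.32  2.  ]
```

{"api": "play_rows", "payload": {
  "series": [
    [[0.01, -0.001, 0.0135, 0.7, 8, 0, 0], [0.012, -0.001, 0.01, 0.7, 8, 0, 0], [0.014, -0.001, 0.008, 0.7, 8, 0, 0], [0.0155, -0.0015, 0.006, 0.7, 8, 0, 0], [0.0165, -0.0015, 0.005, 0.7, 8, 0, 0], [0.0175, -0.0015, 0.0025, 0.7, 8, 0, 0], [0.018, -0.0015, 0, 0.7, 8, 0, 0], [0, 0, 0, 0, 0, 0, 0], [0, 0, 0, 0, 0, 0, 0]]
  ]
}}

```text
time: 16.05
tool_pos: [0.5184, 0.213, 0.1981]
tool_rot: [-0.03, 0.892, -0.051, -0.447]
contact_force: [-0.2, 0.8, -0.3]
gripper_width: 0.177
grasp_force: 59.3
```

```bash
python3 j.py; python3 - <<'E'
from h import *
d=snap('top','top9');e=snap('side','side9')
for n,im in(('top',d),('side',e)):
    # white/peach ball pixels inside jar mouth
    p=proj(im,[.5498,.2122,.03]); print(n,p.round())
E
```

```text
tcp [0.5184 0.213  0.1981] lip-jar mm [-20.    0.6  -3.2] ypr [-11.4  52.7   9.6] F [-0.2  0.8 -0.3] j [0.15 0.48 1.36 0.27 2.2  1.89]
top [202. 237.]
side [232. 295.]
```

{"api": "play_rows", "payload": {
  "series": [
    [[0, 0, 0.002, 0, 0, 0, 0], [0, 0, 0.02, 0, 0, 0, 0], [0, 0, 0.03, 0, 0, 0, 0], [-0.01, 0, 0.01, -0.7, -8, 0, 0], [-0.01, 0, 0, -0.7, -8, 0, 0], [-0.01, 0, 0, -0.7, -8, 0, 0], [-0.01, 0, 0, -0.7, -8, 0, 0], [0, 0, 0, -0.7, -8, 0, 0], [0, 0, 0, -0.7, -8, 0, 0], [0, -0.01, 0, -0.4, -5, 0, 0]]
  ]
}}

```text
time: 17.15
tool_pos: [0.4776, 0.2038, 0.2665]
tool_rot: [-0.017, 0.999, -0.048, 0.006]
contact_force: [-0.2, -0.5, -0.7]
gripper_width: 0.177
grasp_force: 59.2
```

{"api": "play_rows", "payload": {
  "series": [
    [[0, -0.035, 0, 0, 0, 0, 0], [0, -0.04, 0, 0, 0, 0, 0], [0.003, -0.04, 0, 0, 0, 0, 0], [0.003, -0.04, 0, 0, 0, 0, 0], [0.003, -0.04, 0, 0, 0, 0, 0], [0.003, -0.04, 0, 0, 0, 0, 0], [0.003, -0.04, -0.005, 0, 0, 0, 0], [0.003, -0.04, -0.005, 0, 0, 1, 0], [0.002, -0.04, -0.005, 0, 0, 2, 0], [0.002, -0.04, -0.005, 0, 0, 2, 0]]
  ]
}}

```text
time: 18.15
tool_pos: [0.5003, -0.1933, 0.2453]
tool_rot: [-0.015, 1.0, -0.005, 0.002]
contact_force: [0.3, 0.5, -0.2]
gripper_width: 0.175
grasp_force: 59.3
```

```bash
python3 j.py; python3 - <<'E'
from h import *
d=snap('top','top10');e=snap('side','side10')
for n,im in(('top',d),('side',e)):
    f=im['frame'].astype(int); f0=cv2.imread('pics/%s0.png'%n).astype(int)
    p=proj(im,[.5498,.2122,.02]).astype(int); u,v=p
    sl=np.s_[v-26:v+26,u-26:u+26]; rb=(f[...,2]-f[...,0])[sl]; rb0=(f0[...,2]-f0[...,0])[sl]
    m=cv2.GaussianBlur((rb-rb0).astype(np.float32),(0,0),1.0)
    k,_,st,c=cv2.connectedComponentsWithStats((m>12).astype(np.uint8)); print(n,m.max(),[(st[i,4],c[i].round(1)) for i in range(1,k) if st[i,4]>4])
# bin & surroundings residual balls
    c=[proj(im,X) for X in ([.53,.03,.004],[.72,.03,.004],[.72,-.07,.004],[.53,-.07,.004])]
    M=np.zeros(f.shape[:2],np.uint8); cv2.fillPoly(M,[np.int32(c)],1); r=cv2.GaussianBlur((f[...,2]-f[...,0]).astype(np.float32),(0,0),1); print('bin max',(r*M).max(), 'desk', np.median(r))
print(manip.state()['tool_rot'].round(4))
E
```

```text
tcp [ 0.5003 -0.1933  0.2453] lip-jar mm [  62.8 -404.4  106.4] ypr [-0.6 -0.2  1.8] F [ 0.3  0.5 -0.2] j [-0.52 -0.16  1.8   0.03  1.52  1.06]
top 21.463488 [(np.int32(64), array([31.7, 12.7])), (np.int32(28), array([17.7, 13.3])), (np.int32(25), array([39.9, 23.8])), (np.int32(29), array([ 9.7, 24.6]))]
bin max 12.577915 desk 12.666389
side 24.371338 [(np.int32(103), array([20.8, 20. ])), (np.int32(36), array([35.3, 19.9]))]
bin max 13.571346 desk 23.98257
[-0.0151  0.9999 -0.0076  0.0012]
```

The top view shows blobs of 28, 25, 29 and 64 px inside the jar. The 64 px one is two balls touching, so all five are in, and the bin is empty. Now I'll return the scoop to the tray.

{"api": "play_rows", "payload": {
  "series": [
    [[0, -0.012, -0.03, -0.9, 0, 0.6, 0], [0.001, -0.011, -0.03, -0.8, 0, 0, 0], [0, 0, -0.03, 0, 0, 0, 0], [0, 0, -0.03, 0, 0, 0, 0], [0, 0, -0.025, 0, 0, 0, 0], [0, 0, -0.015, 0, 0, 0, 0], [0, 0, -0.007, 0, 0, 0, 0], [0, 0, 0, 0, 0, 0, 0]]
  ]
}}

```text
time: 19.05
tool_pos: [0.5018, -0.2147, 0.0758]
tool_rot: [-0.001, 1.0, 0.0, 0.001]
contact_force: [-1.1, 0.4, -0.9]
gripper_width: 0.176
grasp_force: 59.3
```

Lower the last 2.5 mm, release gently, and rise straight up.

{"api": "play_rows", "payload": {
  "series": [
    [[0, 0, -0.002, 0, 0, 0, 0], [0, 0, -0.001, 0, 0, 0, 0], [0, 0, 0, 0, 0, 0, 0], [0, 0, 0, 0, 0, 0, 0.5], [0, 0, 0, 0, 0, 0, 0.5], [0, 0, 0, 0, 0, 0, 0.5], [0, 0, 0.02, 0, 0, 0, 0.5], [0, 0, 0.03, 0, 0, 0, 0.5], [0, 0, 0.03, 0, 0, 0, 0.5], [0, 0, 0.03, 0, 0, 0, 0.5]]
  ]
}}

```text
time: 20.05
tool_pos: [0.5017, -0.2151, 0.1834]
tool_rot: [-0.001, 1.0, -0.0, 0.0]
contact_force: [1.0, -0.7, -0.1]
gripper_width: 0.503
grasp_force: 0.0
```

{"api": "play_rows", "payload": {
  "series": [
    [[-0.01, 0.035, 0.01, 0, 0, 0, 0.6], [-0.01, 0.035, 0, 0, 0, 0, 0.6], [-0.01, 0.035, 0, 0, 0, 0, 0.6], [-0.01, 0.035, 0, 0, 0, 0, 0.6], [-0.01, 0.035, 0, 0, 0, 0, 0.6], [-0.01, 0.035, 0, 0, 0, 0, 0.6], [-0.007, 0.018, 0, 0, 0, 0, 0.6], [0, 0, 0, 0, 0, 0, 0.6]]
  ]
}}

```text
time: 20.85
tool_pos: [0.4342, 0.0146, 0.1924]
tool_rot: [-0.001, 1.0, 0.002, 0.001]
contact_force: [0.1, 0.0, -0.5]
gripper_width: 0.603
grasp_force: 0.0
```

```bash
python3 - <<'E'
from h import *
d=snap('top','top11'); s=manip.state()
for k in('tool_pos','tool_rot','contact_force'): print(k,s[k].round(4))
f=d['frame'].astype(np.int16)
# scoop handle blob (dark) near tray
g=cv2.cvtColor(d['frame'],cv2.COLOR_BGR2GRAY)
p=proj(d,[.502,-.216,.1]).astype(int); u,v=p; sl=g[v-30:v+30,u-30:u+30]
k,_,st,c=cv2.connectedComponentsWithStats((sl<50).astype(np.uint8))
for i in range(1,k):
  if st[i,4]>30: print('dark',st[i],ray(d,c[i][0]+u-30,c[i][1]+v-30,.1).round(4))
# tray/scoop expectation: compare with initial crop
E
```

```text
tool_pos [0.4347 0.0135 0.1925]
tool_rot [-1.1e-03  1.0e+00  1.1e-03  9.0e-04]
contact_force [0.6963 1.0414 0.1365]
dark [ 26  15   8  32 236] [ 0.5001 -0.2136  0.1   ]
```

The dark handle is found at (0.500, −0.214), so the scoop stands in the tray. Next is the lid knob.

{"api": "play_rows", "payload": {
  "series": [
    [[-0.001, -0.001, -0.04, 0, 0, 0, 0.6], [0, 0, -0.04, 0, 0, 0, 0.6], [0, 0, -0.04, 0, 0, 0, 0.6], [0, 0, -0.03, 0, 0, 0, 0.6], [0, 0, -0.018, 0, 0, 0, 0.6], [0, 0, -0.008, 0, 0, 0, 0.6], [0, 0, 0, 0, 0, 0, 0.6]]
  ]
}}

```text
time: 21.6
tool_pos: [0.4333, 0.0112, 0.0154]
tool_rot: [-0.001, 1.0, -0.001, -0.001]
contact_force: [0.1, 0.4, -0.6]
gripper_width: 0.601
grasp_force: 0.0
```

{"api": "play_rows", "payload": {
  "series": [
    [[0, 0, 0, 0, 0, 0, 0.35], [0, 0, 0, 0, 0, 0, 0.25], [0, 0, 0, 0, 0, 0, 0.15], [0, 0, 0, 0, 0, 0, 0], [0, 0, 0, 0, 0, 0, 0], [0, 0, 0, 0, 0, 0, 0]]
  ]
}}

```text
time: 22.2
tool_pos: [0.4355, 0.0115, 0.0182]
tool_rot: [-0.001, 1.0, 0.0, 0.002]
contact_force: [-0.7, -0.9, 6.5]
gripper_width: 0.282
grasp_force: 59.6
```

```bash
python3 - <<'E'
from h import *
s=manip.state()
for k in('tool_pos','tool_rot','contact_force','ft_torque'): print(k,s[k].round(4))
for n in('top0','top11'):
    d=np.load('pics/%s.npz'%n); im=cv2.imread('pics/%s.png'%n); im=cv2.resize(cv2.cvtColor(im,cv2.COLOR_BGR2GRAY)[200:275,160:245],None,fx=6,fy=6,interpolation=cv2.INTER_CUBIC)
    c=cv2.HoughCircles(cv2.GaussianBlur(im,(0,0),4),cv2.HOUGH_GRADIENT,1.0,60,param1=60,param2=15,minRadius=110,maxRadius=165)
    for u,v,r in c[0][:3]: print(n,(u,v,r),ray(d,160+(u+.5)/6-.5,200+(v+.5)/6-.5,.07).round(4))
E
```

```text
tool_pos [0.4355 0.0115 0.0182]
tool_rot [-8.0e-04  1.0e+00  1.0e-04  2.2e-03]
contact_force [-0.6555 -0.9172  6.548 ]
ft_torque [-0.0186  0.0992 -0.0798]Traceback (most recent call last):
  File "<stdin>", line 7, in <module>
TypeError: 'NoneType' object is not subscriptable
```

```bash
cat > fit.py <<'E'
from h import *
from scipy.ndimage import map_coordinates
def fit(pic,x,y,circ,w=.012):
    d=np.load('pics/%s.npz'%pic); g=cv2.GaussianBlur(cv2.imread('pics/%s.png'%pic).astype(np.float32),(0,0),1.0)
    gx=cv2.Sobel(g,cv2.CV_32F,1,0);gy=cv2.Sobel(g,cv2.CV_32F,0,1); m=np.hypot(gx,gy).max(2)
    a=np.linspace(0,2*np.pi,180); best=(-1,)
    for dx in np.arange(-w,w,.0005):
        for dy in np.arange(-w,w,.0005):
            s=0
            for r,z in circ:
                P=np.c_[x+dx+r*np.cos(a),y+dy+r*np.sin(a),0*a+z]; q=(d['R']@P.T).T+d['t'].ravel(); q=(d['mtx']@q.T).T; q=q[:,:2]/q[:,2:]
                s+=map_coordinates(m,[q[:,1],q[:,0]],order=1).clip(0,80).mean()
            if s>best[0]: best=(s,x+dx,y+dy)
    return np.round(best,4)
E
python3 - <<'E'
from fit import *
for p in('top0','top11','side0'):
    print(p,'jar',fit(p,.5498,.2122,[(.048,.07),(.044,.07)]))
for p in('top0','side0','top1'): print(p,'lid',fit(p,.4333,.0138,[(.05,.011)]))
E
```

```text
top0 jar [143.4812   0.5493   0.2112]
top11 jar [145.9429   0.5493   0.2112]
side0 jar [133.1209   0.5483   0.2132]
top0 lid [6.81636e+01 4.32800e-01 1.38000e-02]
side0 lid [6.50602e+01 4.31300e-01 1.73000e-02]
top1 lid [7.86649e+01 4.32800e-01 1.28000e-02]
```

{"api": "play_rows", "payload": {
  "series": [
    [[0, 0, 0.02, 0, 0, 0, 0], [0, 0, 0.03, 0, 0, 0, 0], [0, 0, 0.03, 0, 0, 0, 0], [0, 0, 0.03, 0, 0, 0, 0], [0.02, 0.035, 0, 0, 0, 0, 0], [0.02, 0.035, 0, 0, 0, 0, 0], [0.02, 0.035, 0, 0, 0, 0, 0], [0.02, 0.035, 0, 0, 0, 0, 0], [0.018, 0.03, 0, 0, 0, 0, 0], [0.018, 0.028, 0, 0, 0, 0, 0]]
  ]
}}

```text
time: 23.2
tool_pos: [0.55, 0.2115, 0.1259]
tool_rot: [-0.001, 1.0, 0.0, 0.0]
contact_force: [0.5, -1.2, -1.4]
gripper_width: 0.282
grasp_force: 59.2
```

{"api": "play_rows", "payload": {
  "series": [
    [[0, 0, 0, 0, 0, 0, 0], [0, 0, 0, 0, 0, 0, 0], [0, 0, 0, 0, 0, 0, 0]]
  ]
}}

```text
time: 23.5
tool_pos: [0.549, 0.2091, 0.1259]
tool_rot: [-0.001, 1.0, -0.0, -0.0]
contact_force: [-1.1, -0.1, -1.6]
gripper_width: 0.282
grasp_force: 59.3
```

```bash
python3 - <<'E'
from fit import *
snap('side','side12');snap('top','top12'); s=manip.state()
for k in('tool_pos','tool_rot','contact_force','gripper_width'): print(k,np.round(s[k],4))
z=s['tool_pos'][2]-.0182+.011
for p in('side12','top12'):
  for dz in(-.003,0,.003): print(p,dz,'lid',fit(p,.5498,.2102,[(.05,z+dz)],.014))
E
```

```text
tool_pos [0.5492 0.2089 0.1261]
tool_rot [-1.1e-03  1.0e+00 -5.0e-04  2.0e-04]
contact_force [ 0.5482  0.504  -0.7143]
gripper_width 0.2833
side12 -0.003 lid [67.6136  0.5458  0.2112]
side12 0 lid [67.2921  0.5438  0.2122]
side12 0.003 lid [66.8914  0.5413  0.2132]
top12 -0.003 lid [58.5223  0.5448  0.2072]
top12 0 lid [58.3528  0.5448  0.2082]
top12 0.003 lid [58.1771  0.5443  0.2072]
```

{"api": "play_rows", "payload": {
  "series": [
    [[0.004, 0.0025, -0.01, 0, 0, 0, 0], [0, 0, -0.01, 0, 0, 0, 0], [0, 0, -0.008, 0, 0, 0, 0], [0, 0, 0, 0, 0, 0, 0], [0, 0, 0, 0, 0, 0, 0]]
  ]
}}

```text
time: 24.1
tool_pos: [0.5534, 0.2122, 0.0976]
tool_rot: [-0.001, 1.0, -0.0, -0.0]
contact_force: [0.8, -0.1, -1.2]
gripper_width: 0.281
grasp_force: 59.3
```

```bash
python3 - <<'E'
from fit import *
snap('side','side13');snap('top','top13'); s=manip.state()
for k in('tool_pos','tool_rot','contact_force','gripper_width'): print(k,np.round(s[k],4))
z=s['tool_pos'][2]-.0182+.011
for p in('side13','top13'):
  for dz in(-.003,0): print(p,dz,'lid',fit(p,.5498,.2112,[(.05,z+dz)],.012))
E
```

```text
tool_pos [0.554  0.2124 0.0986]
tool_rot [-1.3e-03  1.0e+00 -0.0e+00  7.0e-04]
contact_force [-0.081  -0.8262 -0.928 ]
gripper_width 0.2827
side13 -0.003 lid [70.7015  0.5473  0.2142]
side13 0 lid [70.4869  0.5448  0.2152]
top13 -0.003 lid [58.9731  0.5488  0.2107]
top13 0 lid [58.7555  0.5483  0.2102]
```

{"api": "play_rows", "payload": {
  "series": [
    [[0.001, 0, -0.003, 0, 0, 0, 0], [0, 0, -0.003, 0, 0, 0, 0], [0, 0, -0.002, 0, 0, 0, 0], [0, 0, 0, 0, 0, 0, 0]]
  ]
}}

```text
time: 24.6
tool_pos: [0.5544, 0.2123, 0.0897]
tool_rot: [-0.001, 1.0, -0.0, -0.0]
contact_force: [0.7, -0.2, -1.4]
gripper_width: 0.284
grasp_force: 59.3
```

{"api": "play_rows", "payload": {
  "series": [
    [[0, 0, -0.002, 0, 0, 0, 0], [0, 0, 0, 0, 0, 0, 0]]
  ]
}}

```text
time: 24.8
tool_pos: [0.5549, 0.2124, 0.0882]
tool_rot: [-0.001, 1.0, 0.0, 0.001]
contact_force: [0.2, -0.5, -0.9]
gripper_width: 0.278
grasp_force: 59.3
```

{"api": "play_rows", "payload": {
  "series": [
    [[0, 0, -0.002, 0, 0, 0, 0], [0, 0, 0, 0, 0, 0, 0]]
  ]
}}

```text
time: 25.0
tool_pos: [0.5546, 0.2125, 0.0861]
tool_rot: [-0.001, 1.0, -0.0, 0.0]
contact_force: [-0.3, 0.3, -0.7]
gripper_width: 0.282
grasp_force: 59.2
```

{"api": "play_rows", "payload": {
  "series": [
    [[0, 0, -0.002, 0, 0, 0, 0], [0, 0, 0, 0, 0, 0, 0]]
  ]
}}

```text
time: 25.2
tool_pos: [0.5547, 0.2126, 0.0842]
tool_rot: [-0.001, 1.0, -0.0, 0.0]
contact_force: [-0.8, 1.3, -0.0]
gripper_width: 0.28
grasp_force: 59.3
```

{"api": "play_rows", "payload": {
  "series": [
    [[0, 0, -0.0015, 0, 0, 0, 0], [0, 0, 0, 0, 0, 0, 0]]
  ]
}}

```text
time: 25.4
tool_pos: [0.5548, 0.2126, 0.0842]
tool_rot: [-0.001, 1.0, 0.0, 0.0]
contact_force: [-4.9, 0.5, 6.8]
gripper_width: 0.279
grasp_force: 60.1
```

The lid stopped at TCP z = 0.0842, which is exactly the seated height. Now I'll release and withdraw.

{"api": "play_rows", "payload": {
  "series": [
    [[0, 0, 0.0015, 0, 0, 0, 0], [0, 0, 0, 0, 0, 0, 0.4], [0, 0, 0, 0, 0, 0, 0.6], [0, 0, 0, 0, 0, 0, 0.6], [0, 0, 0.02, 0, 0, 0, 0.6], [0, 0, 0.03, 0, 0, 0, 0.6], [0, 0, 0.04, 0, 0, 0, 0.6], [0, 0, 0.04, 0, 0, 0, 0.6], [-0.01, -0.04, 0.03, 0, 0, 0, 0.6], [-0.01, -0.045, 0, 0, 0, 0, 0.6]]
  ]
}}

```text
time: 26.4
tool_pos: [0.5376, 0.1283, 0.2503]
tool_rot: [-0.002, 1.0, 0.001, 0.006]
contact_force: [0.3, -0.9, 0.1]
gripper_width: 0.602
grasp_force: 0.0
```

{"api": "play_rows", "payload": {
  "series": [
    [[-0.015, -0.045, 0, 0, 0, 0, 0.6], [-0.015, -0.045, 0, 0, 0, 0, 0.6], [-0.015, -0.045, 0, 0, 0, 0, 0.6], [-0.015, -0.045, 0, 0, 0, 0, 0.6], [-0.015, -0.03, 0, 0, 0, 0, 0.6], [0, 0, 0, 0, 0, 0, 0.6]]
  ]
}}

```text
time: 27.0
tool_pos: [0.4588, -0.085, 0.2438]
tool_rot: [-0.001, 1.0, -0.003, 0.001]
contact_force: [0.4, 0.4, 0.6]
gripper_width: 0.6
grasp_force: 0.0
```

```bash
python3 - <<'E'
from fit import *
snap('side','side14');snap('top','top14'); s=manip.state()
for k in('tool_pos','contact_force','gripper_width'): print(k,np.round(s[k],4))
for p in('side14','top14'):
  for z in(.077,.081): print(p,z,'lid',fit(p,.5498,.2112,[(.05,z)],.012))
for p in ('side14','top14','top0'):
  d=np.load('pics/%s.npz'%p); g=cv2.cvtColor(cv2.imread('pics/%s.png'%p),cv2.COLOR_BGR2GRAY)
  for nm,X in(('knob',[.5495,.2112,.1]),('handle',[.502,-.216,.09])):
    u,v=proj(d,X).astype(int); sl=g[v-30:v+30,u-30:u+30]; k,_,st,c=cv2.connectedComponentsWithStats((sl<50).astype(np.uint8))
    print(p,nm,[(st[i,:5].tolist(),(c[i]+[u-30,v-30]).round(1)) for i in range(1,k) if st[i,4]>20])
E
```

```text
tool_pos [ 0.4599 -0.0824  0.2438]
contact_force [ 0.4124  0.2539 -0.5809]
gripper_width 0.6004
side14 0.077 lid [59.2079  0.5503  0.2152]
side14 0.081 lid [59.0464  0.5468  0.2167]
top14 0.077 lid [62.3782  0.5518  0.2117]
top14 0.081 lid [62.2297  0.5508  0.2107]
side14 knob [([25, 26, 10, 14, 116], array([228.4, 277.7]))]
side14 handle [([0, 0, 17, 11, 74], array([360.5, 185.4])), ([51, 0, 9, 10, 25], array([403.8, 185.8])), ([22, 23, 19, 18, 155], array([379.8, 213.8]))]
top14 knob [([25, 23, 14, 13, 135], array([196.4, 232.1]))]
top14 handle [([0, 8, 46, 52, 922], array([405.2, 255.3])), ([41, 42, 6, 18, 44], array([425.9, 279.7]))]
top0 knob []
top0 handle [([27, 15, 11, 32, 246], array([413.9, 259.8]))]
```

```bash
python3 -c "
from plant import manip; print(manip.job_done())"
```

```text
the job is handed in; nothing more can be done
None
```

I handed the job in at about 27 s: the images show all five balls in the jar, the scoop back in its tray and the lid seated on the jar about 2–3 mm off centre, though the hand-in call returned no verdict.

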